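# Gauge a shaft sleeve in the bench caliper

### The job

Stand the steel sleeve (the round part with a hole right through it) upright on the base plate of the bench caliper, between its open jaws, and let go of it. Then slide the moving jaw along by its upright thumb plate until the sleeve is in contact with both jaws, without squeezing it hard and without letting the jaw skew. Leave the sleeve standing there, gauged between the closed jaws.

Things in the scene. Friction and masses are not known exactly. Their poses are not given: they have to be found in the camera images.
- sleeve: Upright steel tube: outer diameter 36, bore 24 right through, 70 tall (mm), about 0.3 kg. Origin: centre of its underside, z up. Two look-alikes without a bore stand near it in any order, at least 50 mm clear: a solid round plug of the same outer size and a solid square block 36 x 36 x 70.
- caliper: Fixed bench caliper. Origin: centre of underside of its black base plate, 140 (x) by 220 (y), top at z=10 (mm, this frame). Beam along y at x=40, top z=32. Jaws: bars 18 thick from the beam to x=-60, tops z=36. Fixed jaw's face at y=-70 looks to +y; the sliding jaw (its root at x=25) faces it. Good spot for the sleeve: x=-15, y=-40; it then stands 44 above the jaws.
- opening (a joint): Caliper opening: gap between the jaw faces in m, 0 = shut, at most 0.12; starts at 0.085 to 0.115. The sliding jaw closes along the caliper's -y. It slides with about 3 N of friction and stays where it is left.
- sliding_jaw: Sliding jaw. Origin: centre of its upright thumb plate (24 along x, 10 along y, from z=36 to 86 mm in the caliper frame), at caliper x=40, z=61, y=opening-45 mm. Axes parallel to the caliper's when square; its face lies 25 mm to -y of the origin. It has play: it skews about the vertical through the origin against a spring of 5 N m/rad when pressed hard on a part or pushed at its tip.
Not all that is in view belongs to the job. What is shaped like the sleeve but orange is not meant.

How it is judged (in metres and radians):
On the way, in this order (a step that is already met when the one before it is completed fails the run):
1. the sleeve stands upright on the base plate between the open jaws, let go (x of sleeve in the frame of caliper between -0.06 and 0.01 m and y of sleeve in the frame of caliper between -0.065 and 0.025 m and z of sleeve in the frame of caliper between 0.006 and 0.014 m and angle between sleeve's own z axis and vertical below 0.15 rad and value of joint opening above 0.05 m and contact force between the fingers and sleeve below 0.1 N), for 0.2 s.
2. the sliding jaw has been closed until it touches the sleeve, with the sleeve against or within 4 mm of the fixed jaw (x of sleeve in the frame of caliper between -0.06 and 0.01 m and y of sleeve in the frame of caliper between -0.065 and -0.04 m and z of sleeve in the frame of caliper between 0.006 and 0.014 m and angle between sleeve's own z axis and vertical below 0.15 rad and value of joint opening between 0.032 and 0.04 m and contact force between sliding_jaw and sleeve above 0.3 N), for 0.1 s.
At the end, for the whole second after the job is handed in: The sleeve stands upright (within about 8 degrees) and at rest on the caliper's base plate between the jaws, at caliper x from -60 to +10 mm, the opening reads 32 to 40 mm (36 mm sleeve, at most 4 mm slack), and the sliding jaw is square to the caliper within 10 degrees (x of sleeve in the frame of caliper between -0.06 and 0.01 m and y of sleeve in the frame of caliper between -0.065 and -0.04 m and z of sleeve in the frame of caliper between 0.006 and 0.014 m and angle between sleeve's own z axis and vertical below 0.15 rad and value of joint opening between 0.032 and 0.04 m and angle between the x axis of sliding_jaw and the x axis of caliper, either way round below 0.174 rad and linear speed of sleeve below 0.02 m/s); the robot touches nothing.
It fails at once if the sliding jaw skews by more than 10 degrees (not (angle between the x axis of sliding_jaw and the x axis of caliper, either way round below 0.174 rad)).
It fails at once if the sleeve is squeezed hard between the jaws (over 60 N) (contact force between sliding_jaw and sleeve above 60 N).
It also fails if it takes over 42 s, if anything falls off the work surface, if the arm or the gripper's body presses on something with over 40 N, if the wrist force passes 120 N, or if a joint passes its speed limit or range.

### The arm

A 6-joint arm with a two-finger parallel gripper is mounted at the origin on the work surface. World frame = base frame: x ahead of the robot, y to its left, z up, the work surface at z = 0. Lengths are in mm, angles in rad, forces in N, time in s.
With the tool pointing down it reaches from about 275 to 750 mm from the base axis. Payload 10.2 kg.
Tool frame: the origin (TCP) lies between the finger pads; the fingertips stand 17 mm ahead of it and the grasp point (between the pads) lies 2 mm behind it (tips_ahead is the distance from the TCP to the fingertips, in mm); z points along the fingers, y is the line along which they close (so a half turn about z gives the same grasp; the last joint's range is limited). The gripper opens to 85 mm and grips with 20 to 120 N. Pads are 22 mm wide; open, the fingers measure 114 mm over their backs; the gripper's body (76 mm by 85 mm) begins 54 mm behind the grasp point. The pads swing forward as they close: fully open they stand 13 mm farther back than shut.
Start: joints at [-1.327, 0.313, 1.498, -0, 1.331, -0.223], TCP at [236.255, -468.844, 248.294] pointing down, gripper open.
Joint ranges: [-2.94, 2.94], [-0.97, 2.17], [0.19, 2.56], [-1.23, 4.37], [0.02, 3.11], [-2.88, 2.88]. Speed limits (rad/s): [2.39, 2.39, 3.01, 3.14, 3.14, 3.14].

### API

Orientations are given as a unit quaternion [w, x, y, z].
In Python, from rig import sense, capture, finish_job, boxes_of, tips_ahead gives the robot as it stands.
- The arm moves only by the tool drive_tool, never from a script. Its argument "commands" is text: rows parted by semicolons, each of 7 numbers parted by spaces: the shift along the world's x, y, z in units of 0.1 m (1.0 is 0.1 m), then the turn, a rotation vector about the world's x, y, z in units of pi/4 rad (1.0 is pi/4 rad), then the opening in per cent of the stroke, from 0 (shut) to 100 (fully open). A call has 1 to 20 rows; each row shifts and turns the commanded pose from where the row before left it; what a row does not reach is not made up. A row lasts 1/12 s, in which the tool goes at most 41.7 mm and 7.16 degrees, less where a joint would pass 70% of its speed; a pose out of reach is approached as far as the arm can. A call with a number of a shift or a turn outside -1 to 1 is refused whole. A call with a gripper value outside its range is refused whole. The fingers move at their own pace and stop on an object; "force" is the grip in N (left out, the last holds). Time passes only in rows, so rows that do not move let the fingers close. It gives the time, the measured TCP pose, the force, the opening and the grip force at its end, in the units of the state.
- sense(): the state, without advancing time (a new reading comes with each control period).
- capture(name): name is "side" or "top" or "wrist"; returns a dict with "pixels" (480x640x3 uint8, blue, green, red), "fov_y" (degrees; the focal length in pixels is half the picture's height over the tangent of half this angle, whatever the lens; pixels are square), "cx", "cy" (the principal point, pixels), "k1" (the pictures are not rectified: a ray, as slopes to the right and down, at radius r is drawn at 1 + k1 r^2 times it, then the intrinsics apply), "position" and "attitude" of the camera in the world; the wrist camera has in their place "tool_from_camera" (4x4, takes a point from camera to tool coordinates, whose origin is the TCP and whose axes are the flange's). Camera axes: x right, y down, z forward; pixel columns grow to the right and rows downward; lengths in mm; the calibration is good to about 2 mm. A picture is of the moment at which its call begins: read the wrist's pose just before it. There is no depth.
- finish_job(): hands the job in; it is judged then, once.
Trained networks look in a picture, given as the dict that the camera call returned (one of the last four; its "shot" number tells which), for a name from the list of things; names that differ only in an ending like _2 or _b are one class to them, and where a whole thing is asked for, a point or a joint stands for the part that bears it (a point fixed in the world has none). Each returns a list of dicts, best first, with "confidence" (0 to 1); they miss things now and then, are a little off and sometimes report something else, mostly with a low value. They report only what shows in the picture. A call takes as long as a camera call. They do not tell look-alikes from the thing itself.
- boxes_of(picture, name): "position" ([column, row] in pixels, amid what is visible of it).
The state is a dict: "time_s": time; "joints": joint angles; "dq": joint speeds; "tau": joint torques, N m; "eef_pos": TCP position; "ee_rot": TCP orientation; "force": force on the tool from outside, world axes, zero at the start; "wrist_torque": the same for the moment, N m; "grip_width": opening from 0.0 (shut) to 1.0 (fully open); "grip_force": force on a finger pad.
Only numpy, scipy, OpenCV 4.12 (cv2) and the standard library are available. Lean on these libraries where they do the work, as an engineer would, in place of code of your own. Each camera call takes 0.05 s, during which the arm holds its last target. There are 200 camera calls.

## Working session

There is one attempt and no reset: what is moved stays moved. The work goes in short steps, Python scripts to look and compute and a tool call to move; the robot and the scene stay as the last step left them, time stands still between calls to the robot, and variables do not carry over. Pictures are saved under pics/ and viewed, at most 10 in all, crops included, and the job is handed in when it is done.

Besides the shell and the picture viewer there is one more tool, called after "Call:" in YAML: its name, and indented under it one key for each argument. drive_tool: Moves the arm, as the interface text tells. Shifts and turns lie within -1 to 1; 1 stands for 0.1 m of shift or pi/4 rad of turn. Its arguments: {"type":"object","properties":{"commands":{"type":"string"},"force":{"type":"number"}},"required":["commands"]}

```bash
mkdir -p pics; ls; cat > h.py <<'E'
import numpy as np, cv2
from scipy.spatial.transform import Rotation as R
from rig import sense, capture, finish_job, boxes_of, tips_ahead
def K(p):
    f=240/np.tan(np.radians(p["fov_y"])/2); return np.array([[f,0,p["cx"]],[0,f,p["cy"]],[0,0,1.]])
def q(a): return R.from_quat([a[1],a[2],a[3],a[0]])
def campose(p,s=None):
    if "position" in p:
        a=np.array(p["attitude"]); Rm=a if a.shape==(3,3) else q(a).as_matrix()
        return Rm,np.array(p["position"])
    T=np.array(p["tool_from_camera"]); Rt=q(s["ee_rot"]).as_matrix()
    return Rt@T[:3,:3], Rt@T[:3,3]+np.array(s["eef_pos"])
def atz(p,uv,z,s=None):
    Rm,t=campose(p,s); k=K(p)
    d=((np.array(uv)-k[:2,2])/k[0,0]); r=d.copy()
    for _ in range(20): r=d/(1+p["k1"]*(r@r))
    v=Rm@np.array([r[0],r[1],1]); return t+v*(z-t[2])/v[2]
def proj(p,X,s=None):
    Rm,t=campose(p,s); c=(np.array(X)-t)@Rm; k=K(p); r=c[:2]/c[2]
    return r*(1+p["k1"]*(r@r))*k[0,0]+k[:2,2]
E
python3 - <<'E'
from h import *
s=sense(); print(s)
ims=[]
for n in ["top","side"]:
    p=capture(n); print({k:v for k,v in p.items() if k!="pixels"})
    for o in ["sleeve","caliper","sliding_jaw"]:
        for b in boxes_of(p,o): print(n,o,b, [atz(p,b["position"],z).round() for z in (36,70)])
    cv2.imwrite(f"pics/{n}0.png",p["pixels"])
E
```

```text
pics
{'time_s': 0.0, 'joints': array([-1.32743594e+00,  3.13440058e-01,  1.49844478e+00,  1.19887759e-05,
        1.33098490e+00, -2.23341365e-01]), 'dq': array([ 0.00077791, -0.00030641,  0.00031243,  0.00077666,  0.00068879,
        0.00205475]), 'tau': array([ 5.30848902e-04, -4.12263572e+01, -2.59740901e+01, -2.17448055e-04,
        4.09340937e-03, -2.90463606e-05]), 'eef_pos': array([ 236.18137904, -468.61183836,  247.73724921]), 'ee_rot': array([-6.38566945e-04,  9.72897137e-01,  2.31237438e-01, -5.69730898e-07]), 'force': array([-1.03759969,  0.7899631 , -0.18890109]), 'wrist_torque': array([-0.03059224, -0.00526276,  0.05674378]), 'grip_force': 0.0, 'grip_width': 0.9987659920344193}
{'fov_y': 42.07663046466775, 'cx': 334.62985179504767, 'cy': 243.1061653670697, 'k1': -0.1320626633282892, 'position': array([421.44148526, -46.46844442, 926.57168551]), 'attitude': array([ 0.03015919, -0.70466377,  0.70869325, -0.01712528]), 'shot': 1}
top sleeve {'position': [381.7, 262.6], 'confidence': 0.94} [array([453., -97.,  36.]), array([452., -95.,  70.])]
top sleeve {'position': [386.1,
[... 233 characters left out ...]
: [159.1, 233.2], 'confidence': 0.58} [array([497., 225.,  36.]), array([494., 215.,  70.])]
{'fov_y': 52.5987601380905, 'cx': 321.44402048598687, 'cy': 244.86992773704387, 'k1': -0.021656938785385806, 'position': array([220.81686131, 502.18400792, 536.6685743 ]), 'attitude': array([ 0.10076886, -0.20990144,  0.87908665, -0.4159251 ]), 'shot': 2}
side sleeve {'position': [365.3, 233.7], 'confidence': 0.96} [array([ 447., -101.,   36.]), array([431., -60.,  70.])]
side sleeve {'position': [408.1, 249.8], 'confidence': 0.71} [array([369., -94.,  36.]), array([359., -53.,  70.])]
side caliper {'position': [246.4, 371.2], 'confidence': 0.77} [array([470., 220.,  36.]), array([453., 239.,  70.])]
```

View pics/top0.png

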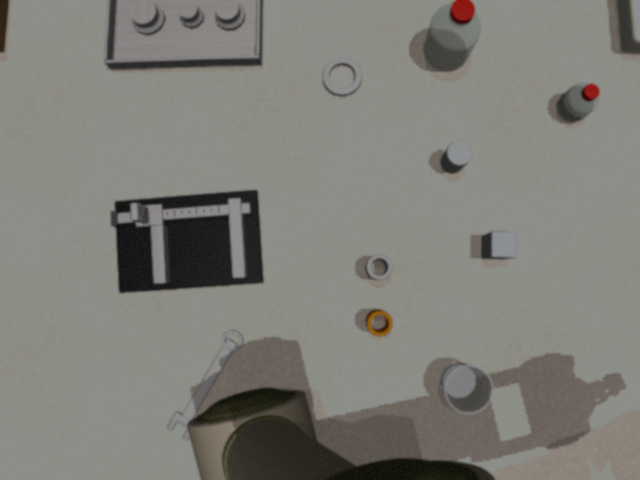

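View pics/side0.png

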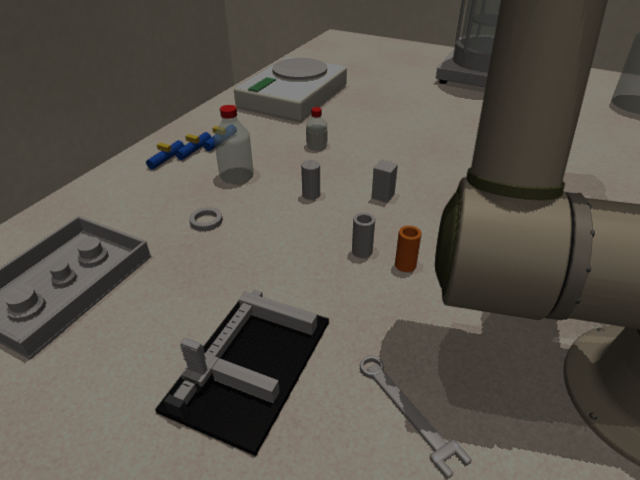

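The candidates in the top view:
- Grey tube with a bore at (379,267). This is my choice.
- Orange tube at (379,322).
- Solid plug at (457,155).
- Square block at (502,245).
- Flat ring at (342,77).

The caliper is at about (188,240), with its beam toward world +x and the sliding jaw on the left (+y). Next I'll fit the poses and check them in a close crop.

```bash
cat > fit.py <<'E'
from h import *
from scipy.optimize import least_squares
def plate(p):
    m=(p["pixels"].max(2)<45).astype(np.uint8); 
    m[:, :95]=0; m[:,290:]=0; m[:175]=0; m[310:]=0
    m=cv2.morphologyEx(m,cv2.MORPH_OPEN,np.ones((3,3)))
    c=max(cv2.findContours(m,cv2.RETR_EXTERNAL,cv2.CHAIN_APPROX_NONE)[0],key=cv2.contourArea)
    h=cv2.convexHull(c)[:,0].astype(float)
    # dense hull in world at z=10
    P=[]
    for a,b in zip(h,np.roll(h,-1,0)):
        n=int(np.hypot(*(b-a)))+1
        P+= [atz(p,a+(b-a)*i/n,10)[:2] for i in range(n)]
    P=np.array(P)
    def res(v):
        c,s_=np.cos(v[2]),np.sin(v[2]); L=(P-v[:2])@np.array([[c,-s_],[s_,c]])
        d=np.abs(L)-[70,110]; return np.where((d>0).any(1),np.hypot(*np.maximum(d,0).T),d.max(1))
    r=least_squares(res,[485,175,0.06],loss="soft_l1"); return r.x,np.sqrt(np.mean(r.fun**2))
def c2w(v,X):
    return np.r_[R.from_euler("z",v[2]).as_matrix()[:2,:2]@np.array(X[:2])+v[:2],X[2]]
E
python3 - <<'E'
from fit import *
p=capture("top"); v,e=plate(p); print(v,e)
sv=p["pixels"][245:290,360:398].max(2); 
S=4
im=cv2.resize(p["pixels"][175:335,100:300],None,fx=S,fy=S,interpolation=cv2.INTER_CUBIC)
def line(pts,col):
    a=np.array([(proj(p,x)-[100,175]+.5)*S for x in pts]).astype(int); cv2.polylines(im,[a],True,col,1)
C=lambda *x:c2w(v,x)
line([C(-70,-110,10),C(70,-110,10),C(70,110,10),C(-70,110,10)],(0,255,0))
line([C(-60,-88,36),C(25,-88,36),C(25,-70,36),C(-60,-70,36)],(0,0,255))
for o,col in((85,(255,0,0)),(100,(255,255,0)),(115,(0,255,255))):
    y=o-70; line([C(-60,y,36),C(25,y,36)],col)
sl=cv2.resize(p["pixels"][225:345,330:430],None,fx=S,fy=S,interpolation=cv2.INTER_CUBIC)
sl=cv2.copyMakeBorder(sl,0,im.shape[0]-sl.shape[0],0,0,cv2.BORDER_CONSTANT) if sl.shape[0]<im.shape[0] else sl
cv2.imwrite("pics/cal1.png",im); cv2.imwrite("pics/sl1.png",sl[:480])
E
```

```text
[4.87607623e+02 1.90489847e+02 6.44390415e-02] 4.0989671707394875
```

View pics/cal1.png

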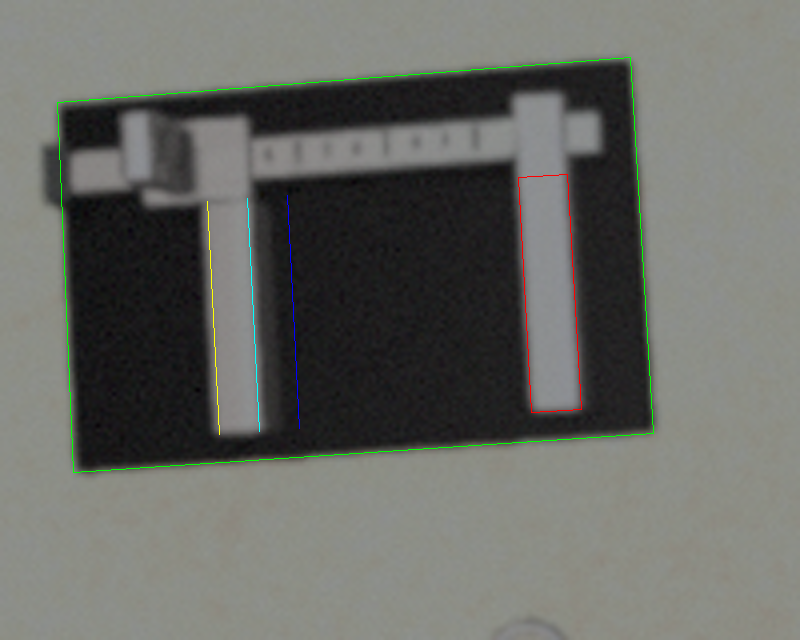

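View pics/sl1.png

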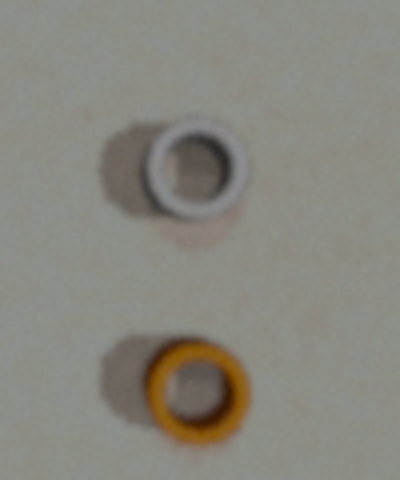

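The wireframe sits on the plate and the fixed jaw, and the opening reads about 99 mm. The crop shows the grey ring with a through bore at crop (197,167) and the orange tube at (198,392). The grey one is the sleeve. Next I'll work out the distances.

```bash
python3 - <<'E'
from fit import *
p=capture("top"); g=p["pixels"].astype(int)
# bright, grey ring
roi=g[250:284,362:396]; m=((roi.min(2)>np.percentile(roi.min(2),86))).astype(np.uint8)
c=max(cv2.findContours(m,cv2.RETR_EXTERNAL,cv2.CHAIN_APPROX_NONE)[0],key=len)
(x,y),r=cv2.minEnclosingCircle(c); print(x+362,y+250,r)
print(atz(p,[x+362,y+250],70),atz(p,[378.9,266.4],70))
q_=capture("side"); w=atz(p,[378.9,266.4],70); print("side proj of top centre",proj(q_,w),"mid",proj(q_,[*w[:2],35]))
v=np.array([487.6,190.5,.0644])
print("place",c2w(v,[-8,-40,10]),"plate",c2w(v,[40,54,61]),"plate end",c2w(v,[40,-9,61]))
print("plate side px",proj(q_,c2w(v,[40,54,86])), tips_ahead if not callable(tips_ahead) else "fn")
E
```

```text
382.0 267.0 10.440406799316406
[445.60438166 -95.64631521  70.        ] [446.45464026 -91.39992608  70.        ]
side proj of top centre [364.070092   220.55864015] mid [362.95387095 237.5312444 ]
place [482.19080348 150.06807458  10.        ] plate [524.04188478 246.96227975  61.        ] plate end [528.09628091 184.09287644  61.        ]
plate side px [190.46532872 345.23721888] 17.0
```

Call:
drive_tool:
  commands: "0.15 0.27 0 0 0 -0.1 100;0.15 0.27 0 0 0 -0.1 100;0.15 0.27 0 0 0 -0.1 100;0.15 0.27 0 0 0 -0.1 100;0.15 0.27 0 0 0 -0.1 100;0.15 0.27 0 0 0 0 100;0.15 0.27 0 0 0 0 100;0.15 0.27 0 0 0 0 100;0.15 0.27 0 0 0 0 100;0.15 0.27 0 0 0 0 100;0.15 0.27 0 0 0 0 100;0.15 0.27 0 0 0 0 100;0.15 0.27 -0.2 0 0 0 100;0.15 0.27 -0.2 0 0 0 100;0 0 0 0 0 0 100"
  force: 40

```text
time_s: 1.8
eef_pos: [446.3, -86.7, 205.3]
ee_rot: [-0.002, 0.999, 0.039, -0.002]
force: [-0.5, -0.3, -0.5]
grip_width: 0.999
grip_force: 0.0
```

```bash
python3 - <<'E'
from h import *
s=sense(); p=capture("wrist")
for b in boxes_of(p,"sleeve"): print(b, atz(p,b["position"],70,s),atz(p,b["position"],60,s))
cc=proj(p,[446.5,-91.5,70],s); print(cc)
im=p["pixels"].copy(); pts=np.array([proj(p,[446.5+18*np.cos(t),-91.5+18*np.sin(t),70],s) for t in np.linspace(0,6.28,40)]).astype(int)
cv2.polylines(im,[pts],True,(0,255,0),1); cv2.imwrite("pics/w1.png",im)
E
```

```text
{'position': [334.1, 215.9], 'confidence': 0.75} [451.50748477 -92.38553863  70.        ] [448.74744199 -92.80595202  60.        ]
{'position': [323.2, 310.8], 'confidence': 0.56} [382.66225856 -90.61091174  70.        ] [377.27108884 -90.96350243  60.        ]
[332.08691586 223.22784638]
```

View pics/w1.png

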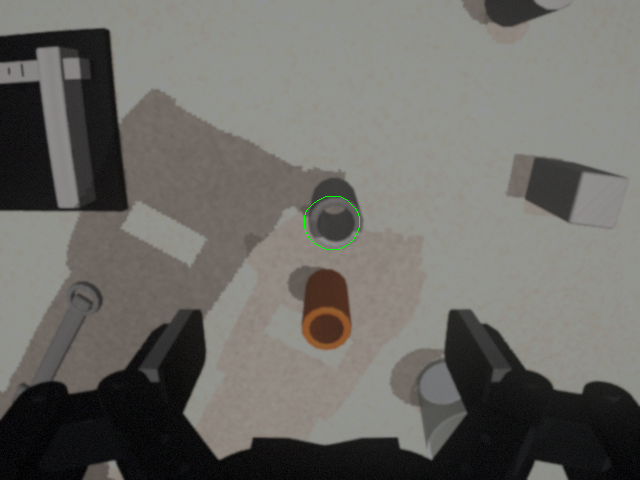

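The circle falls on the grey tube's rim at about (333,222), and the bore is visible. The orange tube is separate, at (326,328). I'll descend and grasp.

Call:
drive_tool:
  commands: "0 -0.03 -0.3 0 0 -0.02 100;0 -0.03 -0.3 0 0 0 100;0 0 -0.3 0 0 0 100;0 0 -0.3 0 0 0 100;0 0 -0.2 0 0 0 100;0 0 -0.12 0 0 0 100;0 0 0 0 0 0 100;0 0 0 0 0 0 20;0 0 0 0 0 0 20;0 0 0 0 0 0 20;0 0 0 0 0 0 20;0 0 0 0 0 0 20;0 0 0 0 0 0 20;0 0 0 0 0 0 20"
  force: 40

```text
time_s: 3.07
eef_pos: [446.9, -97.0, 57.3]
ee_rot: [0.0, 1.0, 0.029, 0.001]
force: [0.0, 2.4, 5.5]
grip_width: 0.413
grip_force: 39.0
```

Call:
drive_tool:
  commands: "0 0 0.2 0 0 0 20;0 0 0.3 0 0 0 20;0 0.1 0.2 0 0 0 20;0.04 0.27 0 0 0 0 20;0.04 0.3 0 0 0 0 20;0.04 0.3 0 0 0 0 20;0.04 0.3 0 0 0 0 20;0.04 0.3 0 0 0 0 20;0.04 0.3 0 0 0 0 20;0.04 0.3 0 0 0 0 20;0.04 0.2 0 0 0 0 20;0.03 0.1 0 0 0 0 20;0 0 0 0 0 0 20;0 0 0 0 0 0 20;0 0 0 0 0 0 20"

```text
time_s: 4.32
eef_pos: [481.1, 149.1, 126.2]
ee_rot: [0.0, 1.0, 0.029, -0.0]
force: [-0.6, -0.3, -2.2]
grip_width: 0.414
grip_force: 40.9
```

```bash
python3 - <<'E'
from fit import *
s=sense(); print(s["eef_pos"],s["force"],s["grip_width"])
p=capture("side"); im=p["pixels"].copy(); e=s["eef_pos"]; 
for z in (0,70):
    pts=np.array([proj(p,[e[0]+18*np.cos(t),e[1]+18*np.sin(t),e[2]-57.3+z]) for t in np.linspace(0,6.28,40)]).astype(int); cv2.polylines(im,[pts],True,(0,255,0),1)
v=np.array([487.6,190.5,.0644])
pts=np.array([proj(p,c2w(v,[-8+18*np.cos(t),-40+18*np.sin(t),10])) for t in np.linspace(0,6.28,40)]).astype(int); cv2.polylines(im,[pts],True,(0,0,255),1)
cv2.imwrite("pics/s2.png",cv2.resize(im[180:460,100:400],None,fx=2,fy=2))
E
```

```text
[481.12052367 149.14488581 126.19359521] [-0.64064225 -0.25979677 -2.23165826] 0.4135976075472295
```

View pics/s2.png

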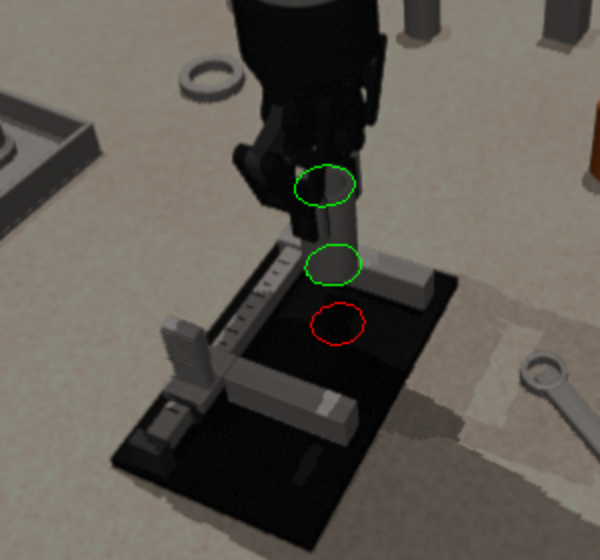

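The sleeve is held upright and its base matches the prediction at (333,265). The target spot at (338,324) is clear between the jaws. I'll lower it.

Call:
drive_tool:
  commands: "0 0 -0.25 0 0 0 20;0 0 -0.2 0 0 0 20;0 0 -0.08 0 0 0 20;0 0 -0.03 0 0 0 20;0 0 -0.01 0 0 0 20;0 0 0 0 0 0 20;0 0 0 0 0 0 20;0 0 0 0 0 0 20"

```text
time_s: 5.03
eef_pos: [481.7, 150.1, 70.1]
ee_rot: [-0.0, 1.0, 0.029, 0.001]
force: [-0.2, 0.0, -2.8]
grip_width: 0.414
grip_force: 40.8
```

Call:
drive_tool:
  commands: "0 0 -0.01 0 0 0 20;0 0 -0.01 0 0 0 20;0 0 -0.005 0 0 0 20;0 0 0 0 0 0 20;0 0 0 0 0 0 20;0 0 0 0 0 0 20"

```text
time_s: 5.53
eef_pos: [481.7, 150.3, 67.3]
ee_rot: [-0.0, 1.0, 0.029, 0.001]
force: [-0.7, 1.3, 5.4]
grip_width: 0.413
grip_force: 41.1
```

Call:
drive_tool:
  commands: "0 0 0 0 0 0 60;0 0 0 0 0 0 90;0 0 0 0 0 0 90;0 0 0 0 0 0 90;0 0 0 0 0 0 90;0 0 0.1 0 0 0 90;0 0 0.2 0 0 0 90;0 0 0.3 0 0 0 90;0 0 0.3 0 0 0 90;0 0 0 0 0 0 90;0 0 0 0 0 0 90"

```text
time_s: 6.45
eef_pos: [481.9, 150.2, 158.6]
ee_rot: [-0.0, 1.0, 0.029, 0.002]
force: [-0.5, -0.6, -0.5]
grip_width: 0.901
grip_force: 0.0
```

```bash
python3 - <<'E'
from fit import *
s=sense(); print(s["eef_pos"],s["force"],s["grip_width"])
p=capture("side"); im=p["pixels"].copy()
v=np.array([487.6,190.5,.0644])
def L(pts,c=(0,255,0)): cv2.polylines(im,[np.array([proj(p,x) for x in pts]).astype(int)],True,c,1)
for z in (10,80): L([c2w(v,[-8+18*np.cos(t),-40+18*np.sin(t),z]) for t in np.linspace(0,6.28,40)])
L([c2w(v,[40+a,54+b,86]) for a,b in((-12,-5),(12,-5),(12,5),(-12,5))])
cv2.imwrite("pics/s3.png",cv2.resize(im[180:460,100:400],None,fx=2,fy=2))
E
```

```text
[481.89291344 150.21739493 158.63842654] [-0.51969283 -0.62718882 -0.51590529] 0.9005900549831959
```

View pics/s3.png

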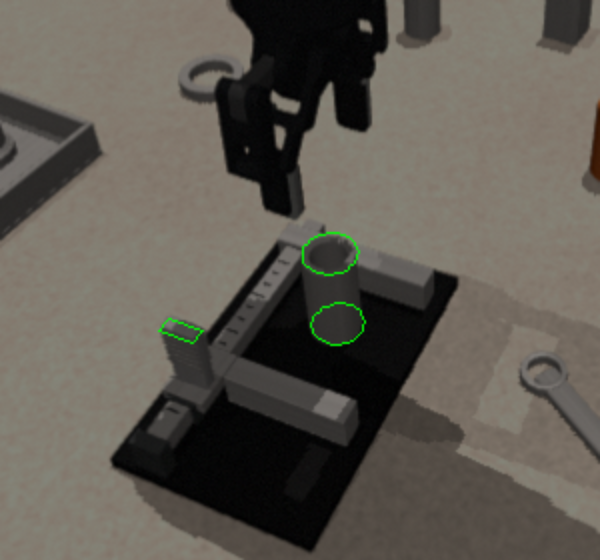

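The sleeve stands upright where predicted, with its rim at (330,254), and the fingers are clear of it. The thumb plate is at (182,332) as modelled. I'll go and take hold of the plate.

Call:
drive_tool:
  commands: "0.12 0.27 0 0 0 0 90;0.12 0.27 0 0 0 0 90;0.12 0.27 0 0 0 0 90;0.06 0.15 0 0 0 0 90;0 0 -0.25 0 0 0 90;0 0 -0.25 0 0 0 90;0 0 -0.25 0 0 0 90;0 0 -0.15 0 0 0 90;0 0 -0.05 0 0 0 90;0 0 0 0 0 0 60;0 0 0 0 0 0 30;0 0 0 0 0 0 5;0 0 0 0 0 0 5;0 0 0 0 0 0 5;0 0 0 0 0 0 5;0 0 0 0 0 0 5"
  force: 20

```text
time_s: 7.83
eef_pos: [523.6, 246.2, 62.5]
ee_rot: [-0.0, 1.0, 0.029, 0.001]
force: [-1.3, -0.6, 4.8]
grip_width: 0.113
grip_force: 24.7
```

Call:
drive_tool:
  commands: "0.004 -0.06 0 0 0 0 5;0.006 -0.1 0 0 0 0 5;0.006 -0.1 0 0 0 0 5;0.006 -0.1 0 0 0 0 5;0.004 -0.06 0 0 0 0 5;0.002 -0.03 0 0 0 0 5;0 0 0 0 0 0 5;0 0 0 0 0 0 5"

```text
time_s: 8.5
eef_pos: [526.6, 200.3, 62.5]
ee_rot: [0.0, 1.0, 0.029, 0.001]
force: [-0.6, -2.5, 6.5]
grip_width: 0.115
grip_force: 24.9
```

Call:
drive_tool:
  commands: "0.001 -0.02 0 0 0 0 5;0.001 -0.02 0 0 0 0 5;0.001 -0.02 0 0 0 0 5;0.001 -0.02 0 0 0 0 5;0.001 -0.02 0 0 0 0 5;0.001 -0.02 0 0 0 0 5;0 -0.01 0 0 0 0 5;0 0 0 0 0 0 5"

```text
time_s: 9.17
eef_pos: [527.3, 188.4, 62.5]
ee_rot: [-0.001, 1.0, 0.029, 0.001]
force: [1.4, 3.9, 4.7]
grip_width: 0.112
grip_force: 24.8
```

```bash
python3 - <<'E'
from fit import *
s=sense(); print(s["force"],s["wrist_torque"])
p=capture("side"); im=p["pixels"]
cv2.imwrite("pics/s4.png",cv2.resize(im[240:420,180:340],None,fx=3.3,fy=3.3,interpolation=cv2.INTER_CUBIC))
E
```

```text
[1.43443629 3.85836908 4.70910839] [ 0.73847972 -0.12112112 -0.06743049]
```

View pics/s4.png

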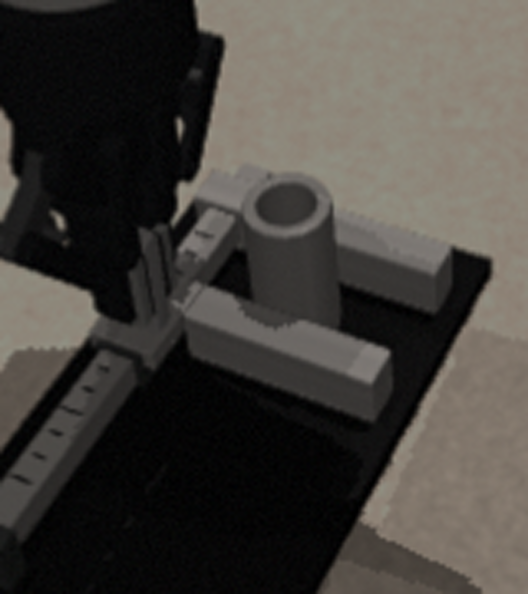

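The sleeve is upright at crop (290,250), with the jaw right by it and square, and a few millimetres still to go. I'll continue in fine steps and watch the force.

Call:
drive_tool:
  commands: "0 -0.008 0 0 0 0 5;0 -0.008 0 0 0 0 5;0 -0.007 0 0 0 0 5;0 0 0 0 0 0 5"

```text
time_s: 9.55
eef_pos: [527.5, 186.3, 62.5]
ee_rot: [-0.001, 1.0, 0.029, 0.001]
force: [2.2, 6.2, 5.3]
grip_width: 0.113
grip_force: 24.8
```

Call:
drive_tool:
  commands: "0 -0.006 0 0 0 0 5;0 -0.006 0 0 0 0 5;0 0 0 0 0 0 5"

```text
time_s: 9.8
eef_pos: [527.6, 185.1, 62.5]
ee_rot: [-0.001, 1.0, 0.029, 0.001]
force: [2.8, 5.7, 5.3]
grip_width: 0.112
grip_force: 24.8
```

Call:
drive_tool:
  commands: "0 -0.006 0 0 0 0 5;0 0 0 0 0 0 5;0 -0.006 0 0 0 0 5;0 0 0 0 0 0 5"

```text
time_s: 10.13
eef_pos: [527.6, 183.9, 62.5]
ee_rot: [-0.001, 1.0, 0.029, 0.002]
force: [3.0, 6.2, 3.9]
grip_width: 0.111
grip_force: 24.7
```

Call:
drive_tool:
  commands: "0 -0.005 0 0 0 0 5;0 0 0 0 0 0 5;0 -0.005 0 0 0 0 5;0 0 0 0 0 0 5"

```text
time_s: 10.47
eef_pos: [527.7, 183.0, 62.5]
ee_rot: [-0.001, 1.0, 0.029, 0.002]
force: [3.3, 5.5, 4.3]
grip_width: 0.113
grip_force: 24.7
```

Call:
drive_tool:
  commands: "0.001 -0.005 0 0 0 0 5;0 0 0 0 0 0 5;0 -0.005 0 0 0 0 5;0 0 0 0 0 0 5"

```text
time_s: 10.8
eef_pos: [527.7, 182.0, 62.5]
ee_rot: [-0.001, 1.0, 0.029, 0.002]
force: [3.2, 5.6, 4.1]
grip_width: 0.114
grip_force: 24.7
```

Call:
drive_tool:
  commands: "0.001 -0.004 0 0 0 0 5;0 0 0 0 0 0 5;0 -0.004 0 0 0 0 5;0 0 0 0 0 0 5"

```text
time_s: 11.13
eef_pos: [527.8, 181.3, 62.5]
ee_rot: [-0.001, 1.0, 0.029, 0.002]
force: [3.5, 7.1, 4.2]
grip_width: 0.11
grip_force: 24.8
```

Call:
drive_tool:
  commands: "0 -0.003 0 0 0 0 5;0 0 0 0 0 0 5;0 0 0 0 0 0 5"

```text
time_s: 11.38
eef_pos: [527.8, 181.2, 62.5]
ee_rot: [-0.001, 1.0, 0.029, 0.002]
force: [3.1, 8.7, 4.9]
grip_width: 0.119
grip_force: 24.7
```

```bash
python3 - <<'E'
from fit import *
s=sense(); print(s["force"],s["wrist_torque"])
p=capture("side"); im=p["pixels"]
a=cv2.resize(im[245:375,200:330],None,fx=4,fy=4,interpolation=cv2.INTER_CUBIC)
cv2.imwrite("pics/s5.png",cv2.convertScaleAbs(a,alpha=1.6))
E
```

```text
[3.14878584 8.6751678  4.88282566] [ 1.42326674 -0.45680948 -0.18675804]
```

View pics/s5.png

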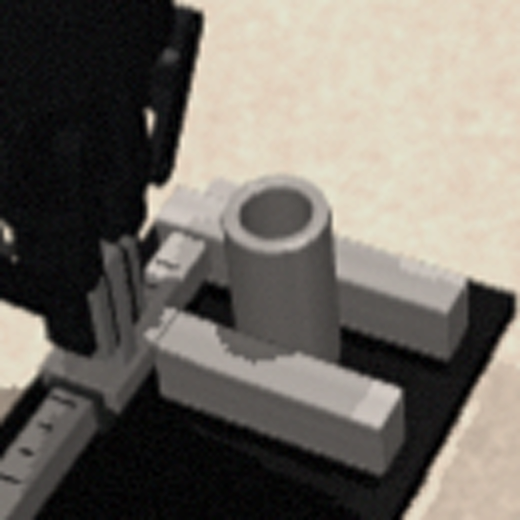

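Call:
drive_tool:
  commands: "0 -0.004 0 0 0 0 5;0 0 0 0 0 0 5;0 0 0 0 0 0 5"

```text
time_s: 11.68
eef_pos: [527.8, 181.1, 62.6]
ee_rot: [-0.001, 1.0, 0.029, 0.002]
force: [3.5, 10.9, 4.4]
grip_width: 0.113
grip_force: 24.7
```

The force now rises with almost no travel, so the sleeve is against both jaws. I'll ease off, release and lift away.

Call:
drive_tool:
  commands: "0 0.004 0 0 0 0 5;0 0 0 0 0 0 15;0 0 0 0 0 0 40;0 0 0 0 0 0 50;0 0 0 0 0 0 50;0 0 0 0 0 0 50;0 0 0.1 0 0 0 50;0 0 0.2 0 0 0 50;0 0 0.3 0 0 0 50;0 0 0.3 0 0 0 50;0.1 0 0.3 0 0 0 50;0.2 -0.2 0.2 0 0 0 50;0.2 -0.3 0 0 0 0 50;0.1 -0.3 0 0 0 0 50;0 -0.3 0 0 0 0 50;0 -0.2 0 0 0 0 50;0 0 0 0 0 0 50;0 0 0 0 0 0 50"

```text
time_s: 13.18
eef_pos: [586.8, 49.7, 202.4]
ee_rot: [-0.0, 1.0, 0.028, 0.0]
force: [0.0, 0.9, -0.5]
grip_width: 0.497
grip_force: 0.0
```

```bash
python3 - <<'E'
from fit import *
s=sense(); print(s["force"],s["eef_pos"])
p=capture("side"); im=p["pixels"].copy()
v=np.array([487.6,190.5,.0644])
def L(pts,c=(0,255,0)): cv2.polylines(im,[np.array([proj(p,x) for x in pts]).astype(int)],True,c,1)
L([c2w(v,[40+a,-9+b,86]) for a,b in((-12,-5),(12,-5),(12,5),(-12,5))])
L([c2w(v,[-8+18*np.cos(t),-52+18*np.sin(t),80]) for t in np.linspace(0,6.28,40)])
a=cv2.resize(im[245:375,200:330],None,fx=4,fy=4,interpolation=cv2.INTER_CUBIC)
cv2.imwrite("pics/s6.png",cv2.convertScaleAbs(a,alpha=1.6))
E
```

```text
[ 0.03023785  0.89599349 -0.48212629] [586.8222893   49.73745277 202.40755203]
```

View pics/s6.png

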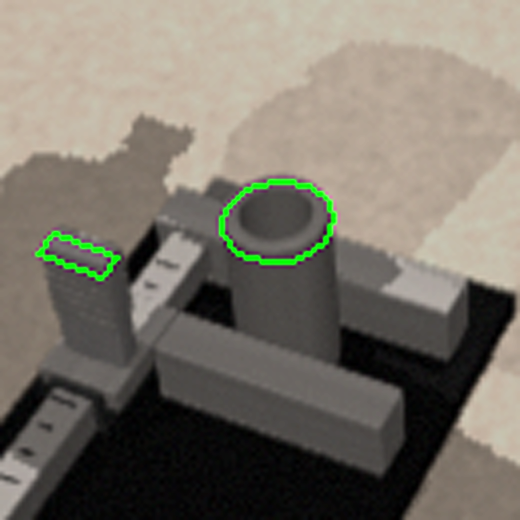

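The sleeve stands upright between the jaws at crop (278,222). The jaw is square, the plate at (80,255) matches the model for a 36 mm opening, and the arm is clear. I'm handing the job in.

```bash
python3 -c "
from rig import finish_job; print(finish_job())"
```

```text
the job is handed in; nothing more can be done
None
```

The job is handed in: the sleeve stands upright on the base plate against both jaws, with the sliding jaw square, the opening at about 36 mm and the arm clear; the hand-in returned no verdict.

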